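# Hook the caddy shelf onto the slotted counter rack

## Task

Hang the white caddy shelf on the slotted rack: pick it up by its wooden bar, hook its two rear tabs into the upper pair of slots, then push it down until it is fully home on its hooks and the spring catch has snapped over its catch bar. Feel for the slots with a light touch and press only as hard as the catch needs; leave the jars, the candle and the mug standing where they are.

Things in the scene. Friction and masses are not known exactly. Their poses are not given: they have to be found in the camera images.
- shelf: White metal caddy shelf, loose, 0.25 to 0.5 kg, 110 mm deep (x), 170 wide (y), 107 high, stands upright on the counter. Origin: centre of its underside; x to its back, z up. Rear face of the 60 mm high back plate: plane x = +55 mm. Middle of the back plate at the bottom: a window (y -20 to 20, z to 30 mm) crossed by a catch bar 10 mm high, z = 5.5 to 15.5 mm, flush with the rear face.
- shelf_bar (a point): Centre of the shelf's wooden carrying bar, 95 mm above the shelf's origin. Bar 16 mm thick (shelf x), 24 mm high, 164 mm long (shelf y), free below and on both sides: pinch its middle from above, fingers closing along the shelf's x.
- shelf_tabs (a point): Midpoint between the two steel tabs' lowest rear edges, at shelf (66, 0, 27) mm. Tabs at shelf y = +60 and -60 mm, 10 mm wide: neck z = 46 to 54 mm runs back to x = 66 mm; its 5.5 mm thick end leg (x = 60.5 to 66) hooks down to z = 27 mm. So leg and neck are 27 mm high together, the gap before the leg is 5.5 mm, the leg hangs 19 mm below the neck.
- rack: Rack fixed on the counter. Wooden base 150 x 230 x 12 mm, dark posts 189 mm high at y = +60 and -60 mm. Origin on the counter; x = 0 is the front face of the steel strips, x points to the back, z up. Each post clamps a strip 30 mm wide, 4 mm thick, with two slots 15 mm wide, 29 mm high, on the post's centre line, 25 mm of space behind: upper z = 121 to 150, lower 55.5 to 84.5 mm, nominal.
- slot_mid (a point): Rack point (0, 0, 121) mm: on their face midway between the upper slots, at the nominal height of their lower edges. Strips and catch, one piece, really sit up to 7 mm higher or lower each time, not shown in any pose: feel for the slots, under 30 N. A tab that misses strikes the strip with the shelf's rear face 11 mm off; one that enters (shelf level, same yaw, along rack +x) lets it come flush.
- home (a point): Rack point (-55, 0, 75) mm: where the shelf's origin nominally lies when fully home (plus the strips' height error; let go, it sags 2 mm). From flush in the slots push it 19 to 21 mm down until the necks sit on the slots' lower edges, a hard stop. A push on the bar loads the hooks about threefold by leverage: keep it under 20 N (limit 75 N of contact force in all between shelf and rack).
- catch (a joint): Brass wedge catch, 24 mm wide, between the strips, tip 4 mm out of their face. 0 = sprung out; positive (m) = pushed into the rack, at most 0.006. Spring 4 N plus 0.75 N/mm. Going down, the catch bar meets its slope 18 mm before the bottom and passes it about 1 mm before the bottom, then it springs out over the bar (back near 0). Takes 10 to 16 N downward; the shelf's weight alone does not do it.
- spice_a: Spice jar with dark lid, 44 mm across, 105 mm high, loose bystander. Origin: centre of its underside.
- spice_c: Spice jar with pale lid, 44 mm across, 109 mm high, loose bystander. Origin: centre of its underside.
- mug_c: Plain blue-grey mug, 80 mm across, 109 mm with handle, 90 mm high, loose bystander. Origin: at its underside.
- candle_jar: Candle in a glass jar, 76 mm across, 90 mm high, loose bystander. Origin: centre of its underside.

How it is judged:
At the end, for the whole second after the job is handed in: The shelf hangs at rest on the upper slots, its origin within 6 mm of rack x = -55 mm and y = 0 and 63 to 82.5 mm above the rack's origin (fully down on its hooks), the catch out over the bar (under 0.6 mm), the shelf level and square to the rack within 0.1 rad (x of shelf in the frame of rack between -0.061 and -0.049 m and y of shelf in the frame of rack between -0.006 and 0.006 m and z of shelf in the frame of rack between 0.063 and 0.0825 m and value of joint catch below 0.0006 m and angle between the x axis of shelf and the x axis of rack, either way round below 0.1 rad and angle between shelf's own z axis and vertical below 0.1 rad and linear speed of shelf below 0.02 m/s); the robot touches nothing.
It fails at once if the tabs are jammed against the strips: more than 30 N between shelf and rack before the shelf is flush (x of shelf in the frame of rack below -0.0605 m and contact force between shelf and rack above 30 N).
It fails at once if the shelf is forced: more than 75 N in all between the shelf and the rack (contact force between shelf and rack above 75 N).
It fails at once if a bystander is moved more than 25 mm or tipped (distance of any of spice_a, spice_c, mug_c, candle_jar from where it was at the start of the episode above 0.025 m or angle between any of spice_a, spice_c, mug_c, candle_jar's own z axis and vertical above 0.5 rad).
It also fails if it takes over 64 s, if anything falls off the work surface, if the arm or the gripper's body presses on something with over 40 N, if the wrist force passes 120 N, or if a joint passes its speed limit or range.

## Robot

A 6-joint arm with a two-finger parallel gripper is mounted at the origin on a cart in front of the work surface, level with it; the furniture and walls round the work are solid. World frame = base frame: x ahead of the robot, y to its left, z up, the work surface at z = 0. Lengths are in m, angles in rad, forces in N, time in s.
With the tool pointing down it reaches from about 0.3 to 0.875 m from the base axis. Payload 6.4 kg.
Tool frame: the origin (TCP) lies at the very end of the fingers, on their centre line; the grasp point (between the pads) lies 19 mm behind it; z points along the fingers, y is the line along which they close (so a half turn about z gives the same grasp; the last joint's range is limited). The gripper opens to 85 mm and grips with 20 to 120 N. Pads are 22 mm wide; open, the fingers measure 114 mm over their backs; the gripper's body (76 mm by 85 mm) begins 54 mm behind the grasp point. The pads swing forward as they close: fully open they stand 13 mm farther back than shut.
Start: joints at [1.07, 0.181, 1.607, -0, 1.354, -0.206], TCP at [0.167, 0.55, 0.231] pointing down, gripper open.
Joint ranges: [-2.99, 2.99], [-0.89, 2.07], [0.3, 2.58], [-1.14, 4.28], [0, 2.63], [-3.12, 3.12]. Speed limits (rad/s): [2.57, 2.57, 3.01, 3.14, 3.14, 3.14].

## Interface

Orientations are given as a unit quaternion [w, x, y, z].
In Python, from bench import ctrl gives the robot as it stands.
- The arm moves only by the tool jog_arm, never from a script. Its argument "series" is a list that holds one entry, the list of rows, each a list of 7 numbers: the shift along the tool's x, y, z in mm, then the turn, a rotation vector about the tool's x, y, z in rad, then the finger opening in mm, from 0 to 85.4. In form: [[[tx, ty, tz, rx, ry, rz, gripper], ...]]. A call has exactly 10 rows; each row shifts and turns the commanded pose from where the row before left it, along the tool's axes as they then stand; what a row does not reach is not made up. A row lasts 1/10 s, in which the tool goes at most 50 mm and 8.59 degrees, less where a joint would pass 70% of its speed; a pose out of reach is approached as far as the arm can. A call with a gripper value outside its range is refused whole. The fingers move at their own pace and stop on an object; the grip force is fixed at half the most. Time passes only in rows, so rows that do not move let the fingers close, or fill a call up. It gives the time, the measured TCP pose, the force, the opening and the grip force at its end, in the units of the state.
- ctrl.get_obs(): the state, without advancing time (a new reading comes with each control period).
- ctrl.camera(name): name is "side" or "top"; returns a dict with "frame" (384x512x3 uint8, blue, green, red), "z_map" (384x512 float32, m along the optical axis (not along the pixel's ray), 0 where there is no reading), "fx", "fy", "cx", "cy" (pixels), "xyz" and "rotation" of the camera in the world. Camera axes: x right, y down, z forward; pixel columns grow to the right and rows downward; lengths in m; the calibration is good to about 2 mm. A picture is of the moment at which its call begins.
- ctrl.hand_in(): hands the job in; it is judged then, once.
The state is a dict: "time_s": time; "q": joint angles; "dq": joint speeds; "joint_efforts": joint torques, N m; "eef_pos": TCP position; "eef_rot": TCP orientation; "wrist_force": force on the tool from outside, world axes, zero at the start; "torque": the same for the moment, N m; "opening": opening from 0.0 (shut) to 1.0 (fully open); "grasp_force": force on a finger pad.
Only numpy, scipy, OpenCV 4.12 (cv2) and the standard library are available. Lean on these libraries where they do the work, as an engineer would, in place of code of your own. Each camera call takes 0.05 s, during which the arm holds its last target. There are 200 camera calls.

## Working session

There is one attempt and no reset: what is moved stays moved. The work goes in short steps, Python scripts to look and compute and a tool call to move; the robot and the scene stay as the last step left them, time stands still between calls to the robot, and variables do not carry over. Pictures are saved under pics/ and viewed, at most 10 in all, crops included, and the job is handed in when it is done.

Besides the shell and the picture viewer there is one more tool, called after "Call:" as name(argument=value, ...) on one line, values as JSON. jog_arm: Moves the arm, as the interface text tells. Its arguments: {"type":"object","properties":{"series":{"type":"array"}},"required":["series"]}

```bash
mkdir -p pics; cat > h.py <<'E'
import numpy as np, cv2
from bench import ctrl
def grab(n):
    c=ctrl.camera(n); np.savez('%s.npz'%n,**c); return c
def load(n):
    return dict(np.load('%s.npz'%n))
def cloud(c):
    z=c['z_map']; v,u=np.indices(z.shape)
    P=np.stack([(u-c['cx'])/c['fx']*z,(v-c['cy'])/c['fy']*z,z],-1)
    R=np.array(c['rotation'])
    if R.shape!=(3,3):
        from scipy.spatial.transform import Rotation as Ro
        R=Ro.from_quat(np.roll(R,-1)).as_matrix()
    P=P@R.T+c['xyz']; P[z==0]=np.nan; return P
E
python3 - <<'E'
from h import *
for n in('top','side'):
    c=grab(n); cv2.imwrite('pics/%s1.png'%n,cv2.resize(c['frame'],(768,576))); print(n,c['xyz'],c['rotation'],c['fx'])
o=ctrl.get_obs();print(o)
E
```

```text
top [ 0.38904073 -0.08891391  1.23939899] [-0.05132094  0.71277518 -0.69714034  0.0575591 ] 417.925756357364
side [ 0.58549057 -1.1511187   0.86141252] [-0.46478427  0.88525876  0.01652346 -0.00441498] 410.68120910429724
{'time_s': 0.1, 'q': array([ 1.06973181e+00,  1.81458145e-01,  1.60786916e+00,  2.81228119e-05,
        1.35382360e+00, -2.06296837e-01]), 'dq': array([ 0.00038961, -0.00255942, -0.00323749,  0.00072104, -0.00113579,
        0.00138083]), 'joint_efforts': array([ 1.40998378e-03, -4.45884705e+01, -3.52237916e+01, -9.88945135e-05,
        4.10583030e-03,  5.45154262e-05]), 'eef_pos': array([0.16678419, 0.54977673, 0.23049787]), 'eef_rot': array([-2.82731474e-04,  1.46853799e-01,  9.89157902e-01, -7.26144259e-04]), 'wrist_force': array([-0.70166915,  0.15031191,  0.020162  ]), 'torque': array([0.00449699, 0.00707273, 0.02129208]), 'grasp_force': 0.0, 'opening': 0.997319861604316}
```

View pics/top1.png

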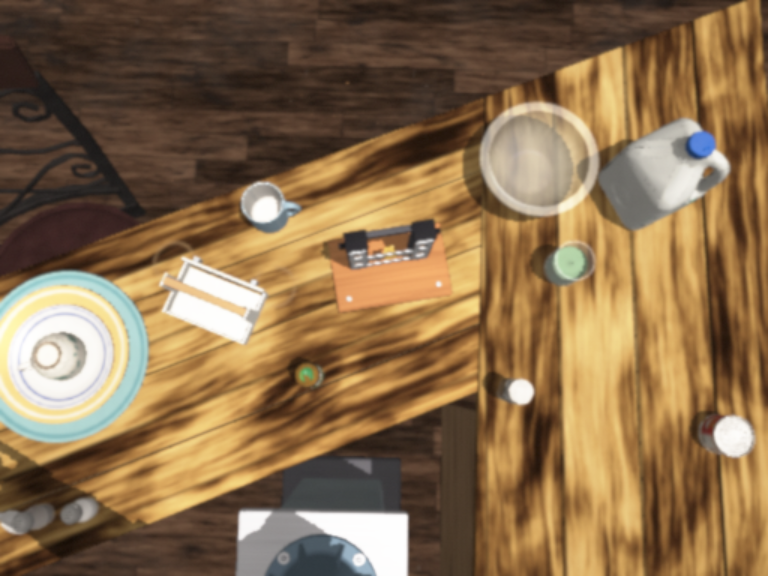

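View pics/side1.png

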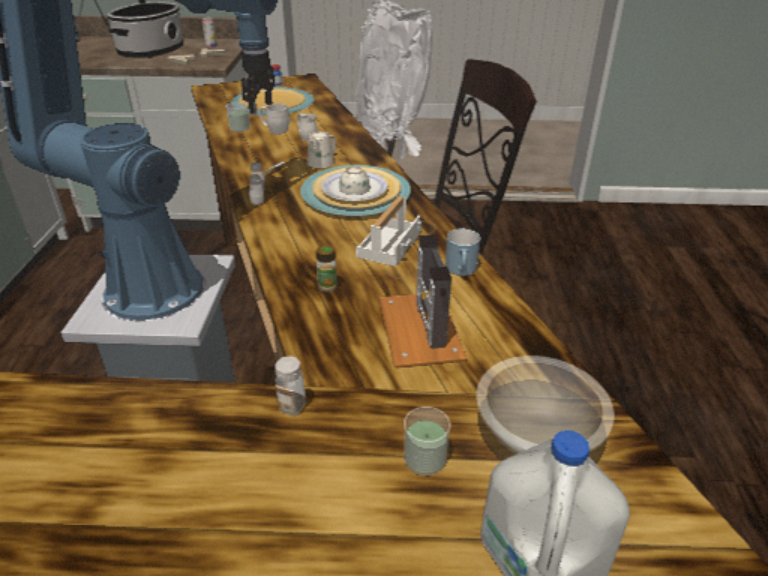

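The top view shows the shelf at about (213,297) with its tabs facing up (away from the robot), and the bar running from (165,282) to (262,315). The rack is at (390,265) with its front facing the robot. A mug at (265,205) and a jar at (308,375) are near the path. Next I'll measure from the depth data.

```bash
python3 - <<'E'
from h import *
t=load('top');P=cloud(t);s=load('side');S=cloud(s)
def box(Q,lo,hi): 
    return Q[np.all((Q>lo)&(Q<hi),-1)]
# rough regions
for n,(u,v) in dict(shelf=(213,297),rack=(390,290),spice=(308,375),mug=(265,205),pale=(518,390),candle=(570,262)).items():
    print(n,P[int(v/1.5),int(u/1.5)].round(3))
c=P[198,142]
def rect(Q,lab):
    r=cv2.minAreaRect((Q[:,:2]*1000).astype(np.float32)); print(lab,len(Q),np.round(r[0],1),np.round(r[1],1),round(r[2],1),'z',np.median(Q[:,2]).round(4))
A=P[160:245,95:190].reshape(-1,3); A=A[~np.isnan(A).any(1)]
bar=A[(A[:,2]>.085)]; rect(bar,'bar')
b=bar[(bar[:,2]>.1)&(bar[:,2]<.112)]; rect(b,'bar top'); m=b.mean(0); w=np.linalg.svd(b-m)[2][0]; print(m,w,np.degrees(np.arctan2(w[1],w[0])))
rect(A[A[:,2]>.02],'shelf all')
B=P[140:215,215:310].reshape(-1,3); B=B[~np.isnan(B).any(1)]
rect(B[(B[:,2]>.006)],'rack')
bb=B[(B[:,2]>.006)&(B[:,2]<.02)];rect(bb,'rack base')
pt=B[B[:,2]>.17];rect(pt,'post tops')
for n,c_,reg in(('top',t,(95,140,320,250)),('side',s,(220,110,340,260))):
    x0,y0,x1,y1=reg; im=c_['frame'][y0:y1,x0:x1]; f=min(800/(x1-x0),600/(y1-y0)); cv2.imwrite('pics/%s2.png'%n,cv2.resize(im,None,fx=f,fy=f,interpolation=cv2.INTER_CUBIC)); print(f)
E
```

```text
shelf [0.54  0.205 0.106]
rack [ 0.575 -0.119  0.012]
spice [0.403 0.028 0.101]
mug [0.745 0.139 0.009]
pale [ 0.385 -0.347  0.11 ]
candle [ 0.632 -0.464  0.055]
bar 399 [541.5 223.5] [171.   24.7] 69.1 z 0.1056
bar top 366 [541.1 223.6] [170.8  24.4] 68.7 z 0.1058
[0.54157563 0.22304981 0.10579304] [-0.35258311 -0.93577875 -0.00181097] -110.64542652546929
shelf all 868 [498.7 248.3] [188.2 230.2] 69.3 z 0.0623
rack 3848 [ 631.8 -122.2] [265.6 232.2] 87.8 z 0.0124
rack base 2731 [ 631.8 -122.2] [265.6 232.2] 87.8 z 0.0111
post tops 567 [ 643.5 -111.3] [ 36.2 159.9] 10.9 z 0.187
3.5555555555555554
4.0
```

View pics/top2.png

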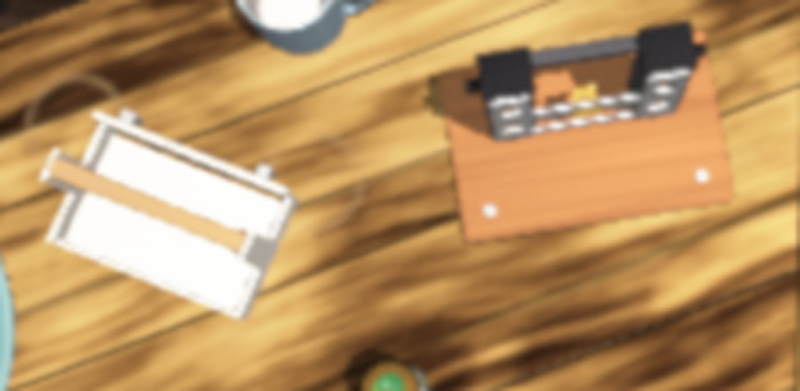

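The crop shows the tabs at the shelf's upper-right edge ((130,118) and (265,172)), so the shelf yaw is about -20°. The rack's strips face the robot, and its front base edge runs (467,242)–(733,203). I'll refine the rack pose next.

```bash
python3 - <<'E'
from h import *
t=load('top');P=cloud(t);s=load('side');S=cloud(s)
def rect(Q,lab):
    r=cv2.minAreaRect((Q[:,:2]*1000).astype(np.float32)); print(lab,len(Q),np.round(r[0],1),np.round(r[1],1),round(r[2],1),'z',np.median(Q[:,2]).round(4))
# base corners in the top crop px -> world at z=.012
def px(c,u,v,z):
    d=np.array([(u-c['cx'])/c['fx'],(v-c['cy'])/c['fy'],1])
    from scipy.spatial.transform import Rotation as Ro
    R=np.array(c['rotation']); R=R if R.shape==(3,3) else Ro.from_quat(np.roll(R,-1)).as_matrix()
    d=R@d; return c['xyz']+d*(z-c['xyz'][2])/d[2]
f=800/225
for (u,v) in((467,242),(733,203),(704,33),(438,75)): print('base corner',(px(t,95+u/f,140+v/f,.012)[:2]*1000).round(1))
for n,C in(('top',P),('side',S)):
    Q=C.reshape(-1,3);Q=Q[~np.isnan(Q).any(1)]
    Q=Q[(Q[:,0]>.5)&(Q[:,0]<.75)&(Q[:,1]>-.26)&(Q[:,1]<.02)&(Q[:,2]>.03)]
    print(n,len(Q))
    yaw=np.radians(-0)
    rect(Q,'all>30mm'); rect(Q[Q[:,2]>.18],'top')
    F=Q[(Q[:,2]<.178)]
    # RANSAC vertical line in xy
    rng=np.random.default_rng(0);best=None
    for _ in range(3000):
        a,b=F[rng.integers(len(F),size=2),:2]
        d=b-a
        if np.linalg.norm(d)<.06: continue
        nn=np.array([-d[1],d[0]])/np.linalg.norm(d); k=abs((F[:,:2]-a)@nn)<.002
        if best is None or k.sum()>best.sum(): best=k
    G=F[best];m=G.mean(0)[:2];w=np.linalg.svd(G[:,:2]-m)[2][0];print('face',best.sum(),m*1000,'dir deg',np.degrees(np.arctan2(w[1],w[0])), 'extent',np.percentile((G[:,:2]-m)@w,[0,2,98,100])*1000,'z',G[:,2].min(),G[:,2].max())
Q=S.reshape(-1,3);Q=Q[~np.isnan(Q).any(1)]
for lab,cx,cy,r in(('spice_a',.40,.025,.06),('mug',.72,.14,.08),('shelf',.541,.223,.13),('pale',.39,-.345,.06)):
  for n,C in(('top',P),('side',S)):
    q=C.reshape(-1,3);q=q[(np.hypot(q[:,0]-cx,q[:,1]-cy)<r)&(q[:,2]>.02)]
    if len(q)>5: rect(q,lab+n)
    if lab=='shelf':
        b=q[(q[:,2]>.1)&(q[:,2]<.115)]; rect(b,'bartop '+n)
E
```

```text
base corner [528.  -20.5]
base corner [ 565.8 -241.4]
base corner [ 711.2 -216.2]
base corner [669.3   8.4]
top 1083
all>30mm 1083 [ 641.8 -111.3] [ 39.  181.4] 10.6 z 0.1736
top 422 [ 643.5 -111.3] [ 36.2 159.9] 10.9 z 0.1879
face 368 [ 627.84107035 -114.62646631] dir deg 100.57882897768285 extent [-77.59816567 -75.96831104  77.70465944  79.6499194 ] z 0.030369106485264474 0.17245411734135385
side 1224
all>30mm 1224 [ 644.7 -119.3] [ 38.8 173.1] 11.0 z 0.1314
top 229 [ 644.9 -114.4] [ 36.  160.6] 10.8 z 0.1884
face 316 [ 631.30257771 -126.10752031] dir deg -79.21139711241979 extent [-87.10323034 -84.35809228  69.91860599  72.81727223] z 0.030006877977832302 0.17756359042893666
spice_atop 248 [403.5  30. ] [42.8 43.4] 47.6 z 0.1038
spice_aside 330 [405.6  26.9] [43.9 46.2] 1.7 z 0.0735
mugtop 554 [719.8 121.1] [98.5 78.7] 56.4 z 0.0641
mugside 537 [724.  121.5] [99.4 80.9] 54.1 z 0.0657
shelftop 856 [546.8 221.2] [171.6 121. ] 69.3 z 0.0633
bartop top 366 [541.1 223.6] [170.8  24.4] 68.7 z 0.1058
shelfside 660 [547.6 218.4] [179.8 123.7] 69.9 z 0.0537
bartop side 115 [542.8 220.5] [170.8  20.9] 69.7 z 0.106
paletop 334 [ 383.  -350.3] [43.6 43.8] 66.9 z 0.1061
paleside 596 [ 384.5 -357.1] [47.1 44. ] 72.3 z 0.0783
```

View pics/side2.png

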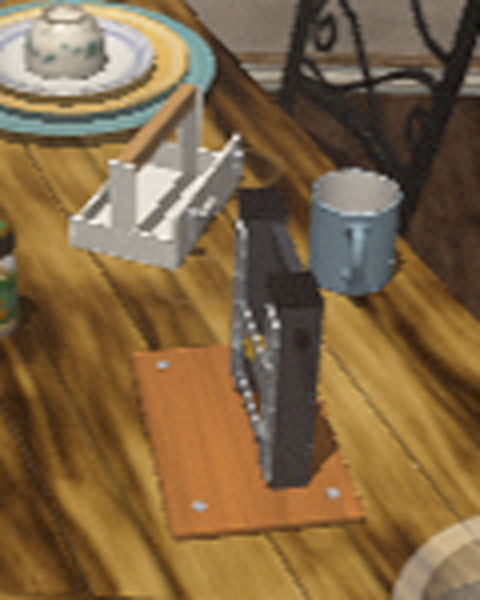

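The shelf bar is at (0.542, 0.222) with yaw -20.6°. The rack's face lies at 0.596 along its normal and -0.2305 laterally, with yaw 10.7°. Both cameras show the same bias on both objects, so relative positions are good. Next I plan the approach.

```bash
cat >> h.py <<'E'
from scipy.spatial.transform import Rotation as Ro
def pose():
    o=ctrl.get_obs(); R=Ro.from_quat(np.roll(o['eef_rot'],-1)).as_matrix(); return np.array(o['eef_pos']),R,o
def plan(p,yaw,n):
    """n rows from current pose to p, with tool y at yaw (deg), tool down; tool axes."""
    p0,R,o=pose(); T=np.array([[np.sin(np.radians(yaw)),np.cos(np.radians(yaw)),0],[-np.cos(np.radians(yaw)),np.sin(np.radians(yaw)),0],[0,0,-1]]).T
    T=np.column_stack([[np.sin(np.radians(yaw)),-np.cos(np.radians(yaw)),0],[np.cos(np.radians(yaw)),np.sin(np.radians(yaw)),0],[0,0,-1]])
    rv=Ro.from_matrix(R.T@T).as_rotvec()/n; rv=np.round(rv,4); d=(np.array(p)-p0)/n*1000
    print('rv',rv,'dist',np.linalg.norm(d))
    for i in range(n):
        print(np.round(R.T@d,1).tolist()); R=R@Ro.from_rotvec(rv).as_matrix()
E
python3 -c "
from h import *
plan([.542,.222,.150],-20.6,20)"
```

```text
Traceback (most recent call last):
  File "h.py", line 22, in plan
    rv=Ro.from_matrix(R.T@T).as_rotvec()/n; rv=np.round(rv,4); d=(np.array(p)-p0)/n*1000
       ~~~~~~~~~~~~~~^^^^^^^
  File "scipy/spatial/transform/_rotation.pyx", line 1143, in scipy.spatial.transform._rotation.Rotation.from_matrix
ValueError: Non-positive determinant (left-handed or null coordinate frame) in rotation matrix 0: [[ 6.47185423e-02 -9.97903498e-01 -3.46058056e-04]
 [-9.97902371e-01 -6.47189963e-02  1.51958305e-03]
 [ 1.53879377e-03 -2.46986955e-04  9.99998786e-01]].
```

```bash
python3 - <<'E'
L=open('h.py').read().split('\n')
L=[l for l in L if 'T=np.array([[np.sin' not in l]
L=[l.replace("p0,R,o=pose()","p0,R,o=pose()") for l in L]
L=["    p0,R,o=pose(); c,s=np.cos(np.radians(yaw)),np.sin(np.radians(yaw)); T=np.column_stack([[-s,c,0],[c,s,0],[0,0,-1]])" if 'T=np.column' in l else l for l in L]
open('h.py','w').write('\n'.join(L))
E
python3 -c "
from h import *
plan([.542,.222,.150],-20.6,20)"
```

```text
rv [-0.0001  0.      0.0818] dist 25.23412334668981
[-22.7, -10.2, 4.0]
[-23.5, -8.3, 4.0]
[-24.1, -6.4, 4.0]
[-24.5, -4.4, 4.0]
[-24.8, -2.4, 4.0]
[-24.9, -0.4, 4.0]
[-24.9, 1.7, 4.0]
[-24.6, 3.7, 4.0]
[-24.2, 5.7, 4.0]
[-23.7, 7.7, 4.0]
[-23.0, 9.6, 4.0]
[-22.1, 11.4, 4.0]
[-21.1, 13.2, 4.0]
[-20.0, 14.9, 4.0]
[-18.7, 16.5, 4.0]
[-17.3, 17.9, 4.0]
[-15.8, 19.3, 4.0]
[-14.1, 20.5, 4.0]
[-12.4, 21.6, 4.0]
[-10.6, 22.5, 4.0]
```

Call:
jog_arm(series=[[[-22.7,-10.2,4,0,0,0.082,85],[-23.5,-8.3,4,0,0,0.082,85],[-24.1,-6.4,4,0,0,0.082,85],[-24.5,-4.4,4,0,0,0.082,85],[-24.8,-2.4,4,0,0,0.082,85],[-24.9,-0.4,4,0,0,0.082,85],[-24.9,1.7,4,0,0,0.082,85],[-24.6,3.7,4,0,0,0.082,85],[-24.2,5.7,4,0,0,0.082,85],[-23.7,7.7,4,0,0,0.082,85]]])

```text
time_s: 1.1
eef_pos: [0.3549, 0.3853, 0.1907]
eef_rot: [-0.0, 0.53, 0.848, -0.0]
wrist_force: [-0.8, 0.6, -0.4]
opening: 0.995
grasp_force: 0.0
```

Call:
jog_arm(series=[[[-23,9.6,4,0,0,0.082,70],[-22.1,11.4,4,0,0,0.082,70],[-21.1,13.2,4,0,0,0.082,70],[-20,14.9,4,0,0,0.082,70],[-18.7,16.5,4,0,0,0.082,70],[-17.3,17.9,4,0,0,0.082,70],[-15.8,19.3,4,0,0,0.082,70],[-14.1,20.5,4,0,0,0.082,70],[-12.4,21.6,4,0,0,0.082,70],[-10.6,22.5,4,0,0,0.082,70]]])

```text
time_s: 2.1
eef_pos: [0.542, 0.221, 0.1506]
eef_rot: [-0.0, 0.824, 0.566, -0.0]
wrist_force: [-0.3, 0.4, 0.5]
opening: 0.818
grasp_force: 0.0
```

```bash
python3 -c "
from h import *
plan([.542,.222,.078],-20.6,10); p,R,o=pose();print(p,R[:,1],o['opening'],o['time_s'],o['wrist_force'])"
```

```text
rv [-0.0001  0.     -0.0008] dist 7.262550668724164
[0.1, -0.0, 7.3]
[0.1, -0.0, 7.3]
[0.1, -0.0, 7.3]
[0.1, -0.0, 7.3]
[0.1, -0.0, 7.3]
[0.1, -0.0, 7.3]
[0.1, -0.0, 7.3]
[0.1, -0.0, 7.3]
[0.1, -0.0, 7.3]
[0.1, -0.0, 7.3]
[0.5419844  0.22100506 0.15061869] [ 9.33238273e-01 -3.59257076e-01 -8.23427564e-04] 0.8175570939392481 2.1 [-0.25659516  0.38969982  0.46790922]
```

Call:
jog_arm(series=[[[0.2,0,9,0,0,-0.001,60],[0.2,0,9,0,0,-0.001,50],[0.2,0,9,0,0,-0.001,50],[0.2,0,9,0,0,-0.001,50],[0.2,0,9,0,0,-0.001,50],[0,0,9,0,0,-0.001,50],[0,0,9,0,0,-0.001,50],[0,0,9.5,0,0,0,50],[0,0,0,0,0,0,50],[0,0,0,0,0,0,30]]])

```text
time_s: 3.1
eef_pos: [0.5419, 0.2227, 0.0785]
eef_rot: [-0.0, 0.821, 0.57, -0.0]
wrist_force: [-0.2, -0.1, 0.2]
opening: 0.427
grasp_force: 0.0
```

Call:
jog_arm(series=[[[0,0,0,0,0,0,20],[0,0,0,0,0,0,10],[0,0,0,0,0,0,0],[0,0,0,0,0,0,0],[0,0,0,0,0,0,0],[0,0,0,0,0,0,0],[0,0,0,0,0,0,0],[0,0,0,0,0,0,0],[0,0,0,0,0,0,0],[0,0,0,0,0,0,0]]])

```text
time_s: 4.1
eef_pos: [0.5428, 0.2228, 0.0794]
eef_rot: [0.0, 0.821, 0.57, 0.001]
wrist_force: [2.9, -1.7, 5.9]
opening: 0.173
grasp_force: 62.3
```

Call:
jog_arm(series=[[[0,0,-5,0,0,0,0],[0,0,-10,0,0,0,0],[0,0,-15,0,0,0,0],[0,0,-18,0,0,0,0],[0,0,-18,0,0,0,0],[0,0,-18,0,0,0,0],[0,0,-18,0,0,0,0],[0,0,-16,0,0,0,0],[0,0,-12,0,0,0,0],[0,0,-5,0,0,0,0]]])

```text
time_s: 5.1
eef_pos: [0.5423, 0.223, 0.2157]
eef_rot: [0.0, 0.821, 0.57, 0.001]
wrist_force: [0.2, 0.4, -2.8]
opening: 0.175
grasp_force: 61.1
```

```bash
python3 -c "
from h import *
plan([.520,-.135,.214],10.7,20); p,R,o=pose();print(p,R[:,1],R[:,2],o['opening'],o['grasp_force'],o['wrist_force'],o['torque'])"
```

```text
rv [ 0.0001 -0.     -0.0272] dist 17.935290921468056
[-17.2, 5.2, 0.1]
[-17.3, 4.7, 0.1]
[-17.4, 4.3, 0.1]
[-17.5, 3.8, 0.1]
[-17.6, 3.3, 0.1]
[-17.7, 2.8, 0.1]
[-17.8, 2.3, 0.1]
[-17.8, 1.9, 0.1]
[-17.9, 1.4, 0.1]
[-17.9, 0.9, 0.1]
[-17.9, 0.4, 0.1]
[-17.9, -0.1, 0.1]
[-17.9, -0.6, 0.1]
[-17.9, -1.1, 0.1]
[-17.9, -1.5, 0.1]
[-17.8, -2.0, 0.1]
[-17.8, -2.5, 0.1]
[-17.7, -3.0, 0.1]
[-17.6, -3.5, 0.1]
[-17.5, -4.0, 0.1]
[0.54233162 0.22300606 0.21568024] [ 0.93700902 -0.34930142  0.00161911] [ 1.90093767e-03  4.64039856e-04 -9.99998086e-01] 0.17508980737763252 61.09190583229065 [ 0.22218162  0.42287845 -2.80462696] [ 0.03785457 -0.02546939 -0.04773769]
```

Call:
jog_arm(series=[[[-17.2,5.2,0.1,0,0,-0.027,0],[-17.3,4.7,0.1,0,0,-0.027,0],[-17.4,4.3,0.1,0,0,-0.027,0],[-17.5,3.8,0.1,0,0,-0.027,0],[-17.6,3.3,0.1,0,0,-0.027,0],[-17.7,2.8,0.1,0,0,-0.027,0],[-17.8,2.3,0.1,0,0,-0.027,0],[-17.8,1.9,0.1,0,0,-0.027,0],[-17.9,1.4,0.1,0,0,-0.027,0],[-17.9,0.9,0.1,0,0,-0.027,0]]])

```text
time_s: 6.1
eef_pos: [0.5299, 0.0433, 0.2123]
eef_rot: [-0.001, 0.737, 0.676, -0.0]
wrist_force: [0.2, -0.5, -3.2]
opening: 0.176
grasp_force: 61.1
```

Call:
jog_arm(series=[[[-17.9,0.4,0.1,0,0,-0.027,0],[-17.9,-0.1,0.1,0,0,-0.027,0],[-17.9,-0.6,0.1,0,0,-0.027,0],[-17.9,-1.1,0.1,0,0,-0.027,0],[-17.9,-1.5,0.1,0,0,-0.027,0],[-17.8,-2,0.1,0,0,-0.027,0],[-17.8,-2.5,0.1,0,0,-0.027,0],[-17.7,-3,0.1,0,0,-0.027,0],[-17.6,-3.5,0.1,0,0,-0.027,0],[-17.5,-4,0.1,0,0,-0.027,0]]])

```text
time_s: 7.1
eef_pos: [0.5182, -0.1355, 0.2113]
eef_rot: [-0.001, 0.639, 0.769, -0.0]
wrist_force: [0.1, -0.5, -3.6]
opening: 0.175
grasp_force: 61.1
```

```bash
python3 - <<'E'
from h import *
p,R,o=pose(); print(p,R[:,1],R[:,2],o['time_s'],o['wrist_force'],o['torque'])
S0=cloud(load('side'))
for n in('top','side'):
    c=grab(n); im=c['frame']
    if n=='side':
        cv2.imwrite('pics/s3.png',cv2.resize(im[90:250,200:350],(562,600),interpolation=cv2.INTER_CUBIC))
    else: cv2.imwrite('pics/t3.png',cv2.resize(im[140:230,190:320],(780,540),interpolation=cv2.INTER_CUBIC))
E
```

```text
[ 0.51820071 -0.13551289  0.21125566] [ 0.98309106  0.1831136  -0.00117584] [-1.32791745e-03  7.07891104e-04 -9.99998868e-01] 7.1 [ 0.0687592  -0.54994654 -3.57045712] [0.06923476 0.06169047 0.00932973]
```

View pics/s3.png

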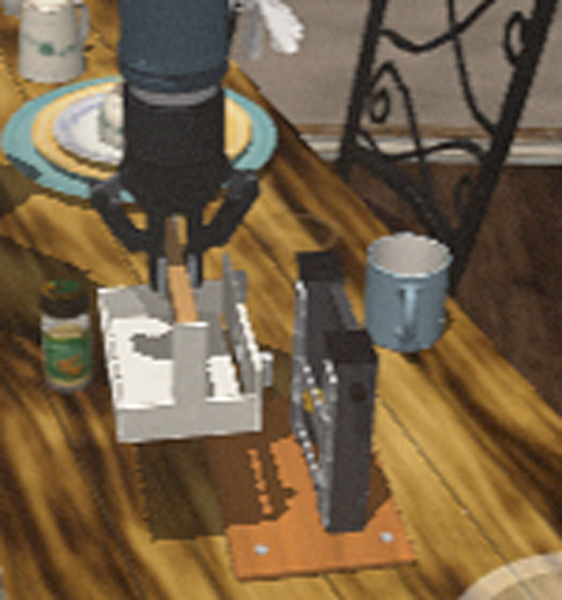

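View pics/t3.png

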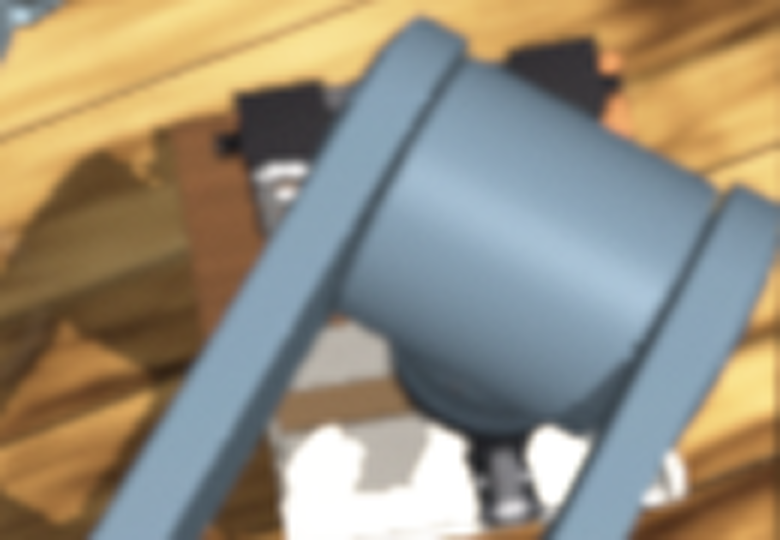

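The side view shows the shelf held level and clear of the rack, with the tab at (265,368) and the brass catch at (315,398). The arm mostly hides the top view. I'll check the tilt, yaw and lateral offset from the side cloud.

```bash
python3 - <<'E'
from h import *
a=np.radians(10.7); n=np.array([np.cos(a),np.sin(a),0]); e=np.array([-np.sin(a),np.cos(a),0])
O=np.array([.6284,-.1158,0])
M=np.stack([n,e,[0,0,1]])
S=cloud(load('side')); Q=S.reshape(-1,3); Q=Q[~np.isnan(Q).any(1)]; Q=(Q-O)@M.T*1000
p,R,o=pose(); print('tcp rack frame',(p-O)@M.T*1000)
k=lambda lo,hi:Q[np.all((Q>lo)&(Q<hi),1)]
sh=k((-180,-100,120),(-30,-60,200))
h,b=np.histogram(sh[:,1],bins=np.arange(-100,-60,2)); print('shelf side',h,b[0])
f=sh[sh[:,1]<-80]; print('side face y',np.median(f[:,1]),'x range',np.percentile(f[:,0],[1,99]),'z',np.percentile(f[:,2],[1,99]))
fy=np.polyfit(f[:,0],f[:,1],1);print('yaw slope side',fy)
# bottom edge by x
for x0 in range(-170,-40,20):
    g=f[abs(f[:,0]-x0)<10]; 
    if len(g)>4: print(x0,len(g),g[:,2].min().round(1),g[:,2].max().round(1))
ps=k((-10,-100,40),(60,-60,195)); h,b=np.histogram(ps[:,1],bins=np.arange(-100,-60,2)); print('post',h)
g=ps[ps[:,1]<-70]; print('post side y',np.median(g[:,1]),np.percentile(g[:,0],[1,99]))
for lab,q in(('rear bar z>200',k((-160,-100,180),(-60,100,235))),):
    r=cv2.minAreaRect(q[:,:2].astype(np.float32));print(lab,r,len(q))
    w=q[(q[:,1]<-20)]; bt=w[w[:,2]>np.percentile(w[:,2],50)]; r=cv2.minAreaRect(bt[:,:2].astype(np.float32)); print(r,w[:,2].max())
E
```

```text
tcp rack frame [-1.12124735e+02 -1.85457472e-01  2.11325506e+02]
shelf side [  0   0   0   0  12  82 196 146  33   8   3   0   2   1   0   4   9  15
   7] -100
side face y -86.3983526278378 x range [-166.40636241  -59.78357867] z [132.83338723 198.05012538]
yaw slope side [ 3.43308862e-03 -8.60664660e+01]
-170 30 135.2 167.4
-150 70 131.6 167.9
-130 87 134.9 198.8
-110 133 132.5 199.9
-90 69 133.0 166.7
-70 81 132.9 194.8
-50 7 135.4 189.8
post [  0   0   0   0   5   5   3   0  11  81 174 130  62  10  18   8  14  11
  11]
post side y -78.3704089238904 [-0.36164643 34.36319574]
rear bar z>200 ((-96.68157958984375, -4.552589416503906), (73.02265930175781, 174.4072265625), 0.07726813107728958) 277
((-121.46540069580078, -58.222259521484375), (24.83379554748535, 71.84075927734375), 17.02529525756836) 234.89458398108488
```

Call:
jog_arm(series=[[[0.1,2,3,0,0,0,0],[0.1,4,3,0,0,0,0],[0.1,6,4,0,0,0,0],[0.1,6,4,0,0,0,0],[0,6,4,0,0,0,0],[0,6,4,0,0,0,0],[0,5,3,0,0,0,0],[0,4,2,0,0,0,0],[0,2,1,0,0,0,0],[0,0,0,0,0,0,0]]])

```text
time_s: 8.2
eef_pos: [0.5592, -0.1272, 0.1836]
eef_rot: [-0.0, 0.639, 0.769, -0.0]
wrist_force: [0.4, -0.1, -3.5]
opening: 0.173
grasp_force: 61.0
```

```bash
cat > st.py <<'E'
from h import *
a=np.radians(10.7); n=np.array([np.cos(a),np.sin(a),0]); e=np.array([-np.sin(a),np.cos(a),0])
O=np.array([.6284,-.1158,0]); M=np.stack([n,e,[0,0,1]])
def st():
    p,R,o=pose(); print('t',o['time_s'],'tcp rack',((p-O)@M.T*1000).round(2),'F rack',(M@o['wrist_force']).round(1),'T',(M@o['torque']).round(2),'yaw',np.degrees(np.arctan2(R[1,1],R[0,1])).round(2),'z',R[:,2].round(4), 'open',round(o['opening'],3))
if __name__=='__main__': st()
E
python3 st.py
```

```text
t 8.2 tcp rack [-70.08   1.63 183.64] F rack [ 0.4 -0.2 -3.5] T [-0.02  0.06  0.04] yaw 10.49 z [-2.e-04  1.e-04 -1.e+00] open 0.173
```

Call:
jog_arm(series=[[[-0.6,0,0,0,0,-0.003,0],[-0.7,0,0,0,0,0,0],[0,0.5,0,0,0,0,0],[0,0.5,0,0,0,0,0],[0,0.5,0,0,0,0,0],[0,0.5,0,0,0,0,0],[0,0.5,0,0,0,0,0],[0,0.5,0,0,0,0,0],[0,0,0,0,0,0,0],[0,0,0,0,0,0,0]]])

```text
time_s: 9.2
eef_pos: [0.5622, -0.1279, 0.1838]
eef_rot: [-0.0, 0.638, 0.77, -0.0]
wrist_force: [-0.1, 0.2, -2.8]
opening: 0.173
grasp_force: 61.0
```

```bash
python3 st.py
```

```text
t 9.2 tcp rack [-67.26   0.37 183.76] F rack [-0.1  0.3 -2.8] T [-0.    0.01 -0.01] yaw 10.66 z [-1.e-04  0.e+00 -1.e+00] open 0.173
```

Call:
jog_arm(series=[[[0,0.4,0,0,0,0,0],[0,0.4,0,0,0,0,0],[0,0.4,0,0,0,0,0],[0,0.4,0,0,0,0,0],[0,0.4,0,0,0,0,0],[0,0,0,0,0,0,0],[0,0,0,0,0,0,0],[0,0,0,0,0,0,0],[0,0,0,0,0,0,0],[0,0,0,0,0,0,0]]])

```text
time_s: 10.2
eef_pos: [0.5633, -0.1278, 0.1839]
eef_rot: [-0.001, 0.638, 0.77, -0.001]
wrist_force: [-6.6, -2.3, -0.0]
opening: 0.179
grasp_force: 61.6
```

```bash
python3 st.py
```

```text
t 10.2 tcp rack [-66.25   0.28 183.87] F rack [-6.9 -1.  -0. ] T [0.01 1.01 0.08] yaw 10.66 z [-2.3e-03 -3.0e-04 -1.0e+00] open 0.179
```

Call:
jog_arm(series=[[[0,0,0.4,0,0,0,0],[0,0,0.3,0,0,0,0],[0,0,0.3,0,0,0,0],[0,0,0.3,0,0,0,0],[0,0,0.3,0,0,0,0],[0,0,0.3,0,0,0,0],[0,0,0.3,0,0,0,0],[0,0,0.3,0,0,0,0],[0,0,0.3,0,0,0,0],[0,0,0.3,0,0,0,0]]])

```text
time_s: 11.2
eef_pos: [0.5633, -0.1279, 0.1808]
eef_rot: [-0.001, 0.638, 0.77, -0.001]
wrist_force: [-6.1, -0.5, 0.3]
opening: 0.178
grasp_force: 61.7
```

```bash
python3 st.py
```

```text
t 11.2 tcp rack [-66.23   0.24 180.8 ] F rack [-6.1  0.7  0.3] T [0.   1.06 0.03] yaw 10.66 z [-2.2e-03 -4.0e-04 -1.0e+00] open 0.178
```

Sliding smoothly; continue.

Call:
jog_arm(series=[[[0,0.1,0.3,0,0,0,0],[0,0,0.3,0,0,0,0],[0,0,0.3,0,0,0,0],[0,0,0.3,0,0,0,0],[0,0,0.3,0,0,0,0],[0,0,0.3,0,0,0,0],[0,0,0.3,0,0,0,0],[0,0,0.3,0,0,0,0],[0,0,0.3,0,0,0,0],[0,0,0.3,0,0,0,0]]])

```text
time_s: 12.2
eef_pos: [0.5633, -0.1279, 0.1778]
eef_rot: [-0.001, 0.638, 0.77, -0.001]
wrist_force: [-6.7, -0.5, 1.0]
opening: 0.174
grasp_force: 61.7
```

```bash
python3 st.py
```

```text
t 12.2 tcp rack [-66.22   0.22 177.81] F rack [-6.7  0.7  1. ] T [-0.02  1.15  0.08] yaw 10.66 z [-2.4e-03 -4.0e-04 -1.0e+00] open 0.174
```

Call:
jog_arm(series=[[[0,0,0.3,0,0,0,0],[0,0,0.3,0,0,0,0],[0,0,0.3,0,0,0,0],[0,0,0.3,0,0,0,0],[0,0,0.3,0,0,0,0],[0,0,0.3,0,0,0,0],[0,0,0.3,0,0,0,0],[0,0,0.3,0,0,0,0],[0,0,0.3,0,0,0,0],[0,0,0.3,0,0,0,0]]])

```text
time_s: 13.2
eef_pos: [0.5633, -0.1279, 0.1748]
eef_rot: [-0.001, 0.638, 0.77, -0.001]
wrist_force: [-6.4, -1.5, 0.3]
opening: 0.177
grasp_force: 61.7
```

```bash
python3 st.py
```

```text
t 13.2 tcp rack [-66.19   0.22 174.82] F rack [-6.6 -0.2  0.3] T [0.03 1.05 0.03] yaw 10.66 z [-2.3e-03 -4.0e-04 -1.0e+00] open 0.177
```

Call:
jog_arm(series=[[[0,0,0.3,0,0,0,0],[0,0,0.3,0,0,0,0],[0,0,0.3,0,0,0,0],[0,0,0.3,0,0,0,0],[0,0,0.3,0,0,0,0],[0,0,0.3,0,0,0,0],[0,0,0.3,0,0,0,0],[0,0,0.3,0,0,0,0],[0,0,0.3,0,0,0,0],[0,0,0.3,0,0,0,0]]])

```text
time_s: 14.2
eef_pos: [0.5634, -0.1278, 0.1718]
eef_rot: [-0.001, 0.638, 0.77, -0.001]
wrist_force: [-5.7, -1.6, 1.2]
opening: 0.178
grasp_force: 61.6
```

```bash
python3 st.py
```

```text
t 14.2 tcp rack [-66.11   0.23 171.82] F rack [-5.9 -0.6  1.2] T [-0.03  1.03  0.01] yaw 10.65 z [-2.2e-03 -3.0e-04 -1.0e+00] open 0.178
```

Call:
jog_arm(series=[[[0,0.1,0.3,0,0,0,0],[0,0,0.3,0,0,0,0],[0,0,0.3,0,0,0,0],[0,0,0.3,0,0,0,0],[0,0,0.3,0,0,0,0],[0,0,0.3,0,0,0,0],[0,0,0.3,0,0,0,0],[0,0,0.3,0,0,0,0],[0,0,0.3,0,0,0,0],[0,0,0.3,0,0,0,0]]])

```text
time_s: 15.2
eef_pos: [0.5644, -0.1275, 0.1686]
eef_rot: [-0.0, 0.638, 0.77, 0.0]
wrist_force: [-0.7, 0.4, -3.9]
opening: 0.171
grasp_force: 61.0
```

```bash
python3 st.py
```

```text
t 15.2 tcp rack [-65.01   0.38 168.64] F rack [-0.6  0.5 -3.9] T [-0.04 -0.02 -0.01] yaw 10.66 z [ 0.  0. -1.] open 0.171
```

The tabs have entered: the contact force is gone and x moved 1.1 mm forward. Going in until flush.

Call:
jog_arm(series=[[[0,0.5,0,0,0,0,0],[0,0.5,0,0,0,0,0],[0,0.5,0,0,0,0,0],[0,0.5,0,0,0,0,0],[0,0.5,0,0,0,0,0],[0,0.5,0,0,0,0,0],[0,0.5,0,0,0,0,0],[0,0,0,0,0,0,0],[0,0,0,0,0,0,0],[0,0,0,0,0,0,0]]])

```text
time_s: 16.2
eef_pos: [0.5679, -0.1269, 0.1687]
eef_rot: [0.0, 0.638, 0.77, -0.0]
wrist_force: [-0.4, -1.1, -4.3]
opening: 0.174
grasp_force: 61.0
```

```bash
python3 st.py
```

```text
t 16.2 tcp rack [-61.55   0.33 168.69] F rack [-0.6 -1.  -4.3] T [-0.    0.07 -0.01] yaw 10.66 z [ 0. -0. -1.] open 0.174
```

Call:
jog_arm(series=[[[0,0.8,0,0,0,0,0],[0,0.8,0,0,0,0,0],[0,0.8,0,0,0,0,0],[0,0.8,0,0,0,0,0],[0,0.8,0,0,0,0,0],[0,0.8,0,0,0,0,0],[0,0.7,0,0,0,0,0],[0,0.5,0,0,0,0,0],[0,0.5,0,0,0,0,0],[0,0,0,0,0,0,0]]])

```text
time_s: 17.2
eef_pos: [0.574, -0.1258, 0.1687]
eef_rot: [-0.0, 0.638, 0.77, -0.0]
wrist_force: [-1.8, -0.5, -1.2]
opening: 0.181
grasp_force: 61.2
```

```bash
python3 st.py
```

```text
t 17.2 tcp rack [-55.32   0.29 168.67] F rack [-1.9 -0.2 -1.2] T [0.02 0.41 0.07] yaw 10.66 z [-7.e-04 -1.e-04 -1.e+00] open 0.181
```

Call:
jog_arm(series=[[[0,0,0.5,0,0,0,0],[0,0,0.5,0,0,0,0],[0,0,0.5,0,0,0,0],[0,0,0.5,0,0,0,0],[0,0,0.5,0,0,0,0],[0,0,0.5,0,0,0,0],[0,0,0.5,0,0,0,0],[0,0,0.5,0,0,0,0],[0,0,0.5,0,0,0,0],[0,0,0,0,0,0,0]]])

```text
time_s: 18.2
eef_pos: [0.5741, -0.126, 0.1654]
eef_rot: [0.0, 0.638, 0.77, -0.0]
wrist_force: [-7.3, 0.0, 5.6]
opening: 0.18
grasp_force: 62.5
```

```bash
python3 st.py
```

```text
t 18.2 tcp rack [-5.5290e+01  6.0000e-02  1.6537e+02] F rack [-7.1  1.4  5.6] T [0.3  1.29 0.06] yaw 10.66 z [-2.e-04 -7.e-04 -1.e+00] open 0.18
```

Call:
jog_arm(series=[[[0,0,0.6,0,0,0,0],[0,0,0.6,0,0,0,0],[0,0,0.6,0,0,0,0],[0,0,0.6,0,0,0,0],[0,0,0.6,0,0,0,0],[0,0,0.6,0,0,0,0],[0,0,0.6,0,0,0,0],[0,0,0.6,0,0,0,0],[0,0,0,0,0,0,0],[0,0,0,0,0,0,0]]])

```text
time_s: 19.2
eef_pos: [0.5741, -0.1263, 0.1612]
eef_rot: [0.0, 0.638, 0.77, -0.001]
wrist_force: [-9.4, -0.3, 10.2]
opening: 0.175
grasp_force: 63.1
```

```bash
python3 st.py
```

```text
t 19.2 tcp rack [-55.35  -0.26 161.17] F rack [-9.3  1.5 10.2] T [0.26 1.57 0.09] yaw 10.66 z [-1.0e-04 -1.3e-03 -1.0e+00] open 0.175
```

Call:
jog_arm(series=[[[0,0,0.6,0,0,0,0],[0,0,0.6,0,0,0,0],[0,0,0.6,0,0,0,0],[0,0,0.6,0,0,0,0],[0,0,0.6,0,0,0,0],[0,0,0.6,0,0,0,0],[0,0,0.6,0,0,0,0],[0,0,0.4,0,0,0,0],[0,0,0,0,0,0,0],[0,0,0,0,0,0,0]]])

```text
time_s: 20.2
eef_pos: [0.5735, -0.126, 0.1548]
eef_rot: [-0.001, 0.638, 0.77, -0.001]
wrist_force: [-5.6, -1.3, 2.0]
opening: 0.173
grasp_force: 61.7
```

```bash
python3 st.py
```

```text
t 20.2 tcp rack [-5.5840e+01  1.3000e-01  1.5485e+02] F rack [-5.8 -0.3  2. ] T [-0.09  1.26 -0.01] yaw 10.65 z [-1.7e-03 -5.0e-04 -1.0e+00] open 0.173
```

Call:
jog_arm(series=[[[0,0,0.5,0,0,0,0],[0,0,0.5,0,0,0,0],[0,0,0.5,0,0,0,0],[0,0,0.5,0,0,0,0],[0,0,0.5,0,0,0,0],[0,0,0.5,0,0,0,0],[0,0,0,0,0,0,0],[0,0,0,0,0,0,0],[0,0,0,0,0,0,0],[0,0,0,0,0,0,0]]])

```text
time_s: 21.2
eef_pos: [0.5739, -0.1255, 0.1513]
eef_rot: [-0.0, 0.638, 0.77, -0.0]
wrist_force: [-2.8, -0.9, -9.4]
opening: 0.173
grasp_force: 60.2
```

```bash
python3 st.py
```

```text
t 21.2 tcp rack [-55.31   0.62 151.33] F rack [-2.9 -0.4 -9.4] T [-0.01  1.09 -0.02] yaw 10.66 z [-9.e-04  4.e-04 -1.e+00] open 0.173
```

Call:
jog_arm(series=[[[0,0,0.5,0,0,0,0],[0,0,0.5,0,0,0,0],[0,0,0.5,0,0,0,0],[0,0,0.5,0,0,0,0],[0,0,0,0,0,0,0],[0,0,0,0,0,0,0],[0,0,0,0,0,0,0],[0,0,0,0,0,0,0],[0,0,0,0,0,0,0],[0,0,0,0,0,0,0]]])

```text
time_s: 22.2
eef_pos: [0.5741, -0.1257, 0.1506]
eef_rot: [-0.0, 0.638, 0.77, -0.0]
wrist_force: [-7.5, 0.8, -2.4]
opening: 0.172
grasp_force: 61.2
```

```bash
python3 st.py
```

```text
t 22.2 tcp rack [-55.18   0.33 150.63] F rack [-7.2  2.2 -2.4] T [0.41 1.45 0.13] yaw 10.66 z [-1.e-04 -1.e-04 -1.e+00] open 0.172
```

Call:
jog_arm(series=[[[0,0,0.4,0,0,0,0],[0,0,0.4,0,0,0,0],[0,0,0.4,0,0,0,0],[0,0,0.2,0,0,0,0],[0,0,0,0,0,0,0],[0,0,0,0,0,0,0],[0,0,0,0,0,0,0],[0,0,0,0,0,0,0],[0,0,0,0,0,0,0],[0,0,0,0,0,0,0]]])

```text
time_s: 23.2
eef_pos: [0.5741, -0.1259, 0.1499]
eef_rot: [0.0, 0.638, 0.77, -0.0]
wrist_force: [-10.4, -0.3, 2.7]
opening: 0.178
grasp_force: 61.9
```

```bash
python3 st.py; python3 - <<'E'
from h import *
c=grab('side'); cv2.imwrite('pics/s4.png',cv2.resize(c['frame'][110:250,230:340],(472,600),interpolation=cv2.INTER_CUBIC))
E
```

```text
t 23.2 tcp rack [-5.5190e+01  1.0000e-01  1.4994e+02] F rack [-10.3   1.7   2.7] T [0.42 1.8  0.1 ] yaw 10.66 z [ 0.e+00 -6.e-04 -1.e+00] open 0.178
```

View pics/s4.png

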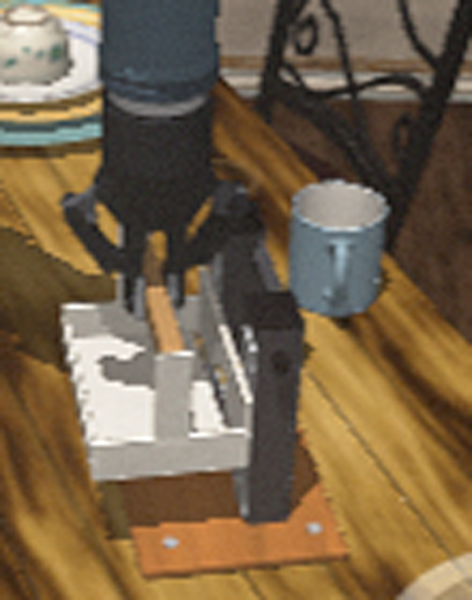

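Call:
jog_arm(series=[[[0,-0.3,0.4,0,0,0,0],[0,0,0.4,0,0,0,0],[0,0,0.4,0,0,0,0],[0,0,0,0,0,0,0],[0,0,0,0,0,0,0],[0,0,0,0,0,0,0],[0,0,0,0,0,0,0],[0,0,0,0,0,0,0],[0,0,0,0,0,0,0],[0,0,0,0,0,0,0]]])

```text
time_s: 24.25
eef_pos: [0.5742, -0.126, 0.1493]
eef_rot: [0.001, 0.638, 0.77, -0.0]
wrist_force: [-9.8, 0.2, 5.5]
opening: 0.173
grasp_force: 62.2
```

```bash
python3 st.py
```

```text
t 24.25 tcp rack [-5.5200e+01  1.0000e-02  1.4931e+02] F rack [-9.6  2.   5.5] T [0.48 1.92 0.09] yaw 10.67 z [ 8.e-04 -8.e-04 -1.e+00] open 0.173
```

Call:
jog_arm(series=[[[0,0,0.4,0,0,0,0],[0,0,0.4,0,0,0,0],[0,0,0.4,0,0,0,0],[0,0,0,0,0,0,0],[0,0,0,0,0,0,0],[0,0,0,0,0,0,0],[0,0,0,0,0,0,0],[0,0,0,0,0,0,0],[0,0,0,0,0,0,0],[0,0,0,0,0,0,0]]])

```text
time_s: 25.25
eef_pos: [0.5742, -0.1261, 0.1492]
eef_rot: [0.001, 0.638, 0.77, -0.0]
wrist_force: [-14.3, 2.3, 11.8]
opening: 0.173
grasp_force: 63.2
```

```bash
python3 st.py
```

```text
t 25.25 tcp rack [-5.5200e+01 -5.0000e-02  1.4924e+02] F rack [-13.6   5.   11.8] T [0.76 2.43 0.11] yaw 10.67 z [ 9.0e-04 -1.1e-03 -1.0e+00] open 0.173
```

Hard stop: 1.2 mm of command gave 0.07 mm of motion, at 19.4 mm of travel. I'll relax the push and lift slightly to test whether the catch holds.

Call:
jog_arm(series=[[[0,-0.3,-0.6,0,0,0,0],[0,0,-0.6,0,0,0,0],[0,0,-0.6,0,0,0,0],[0,0,-0.6,0,0,0,0],[0,0,-0.6,0,0,0,0],[0,0,-0.5,0,0,0,0],[0,0,0,0,0,0,0],[0,0,0,0,0,0,0],[0,0,0,0,0,0,0],[0,0,0,0,0,0,0]]])

```text
time_s: 26.25
eef_pos: [0.574, -0.126, 0.1498]
eef_rot: [0.0, 0.638, 0.77, 0.0]
wrist_force: [-3.2, 0.2, -3.2]
opening: 0.181
grasp_force: 61.1
```

```bash
python3 st.py
```

```text
t 26.25 tcp rack [-5.5290e+01  1.1000e-01  1.4985e+02] F rack [-3.1  0.8 -3.2] T [-0.06  0.68  0.06] yaw 10.66 z [ 9.e-04 -4.e-04 -1.e+00] open 0.181
```

Call:
jog_arm(series=[[[0,0,-0.5,0,0,0,0],[0,0,-0.5,0,0,0,0],[0,0,-0.5,0,0,0,0],[0,0,0,0,0,0,0],[0,0,0,0,0,0,0],[0,0,0,0,0,0,0],[0,0,0,0,0,0,0],[0,0,0,0,0,0,0],[0,0,0,0,0,0,0],[0,0,0,0,0,0,0]]])

```text
time_s: 27.25
eef_pos: [0.5736, -0.1258, 0.1509]
eef_rot: [-0.0, 0.638, 0.77, -0.0]
wrist_force: [0.7, -0.0, -7.1]
opening: 0.178
grasp_force: 60.4
```

```bash
python3 st.py
```

```text
t 27.25 tcp rack [-55.68   0.37 150.93] F rack [ 0.6 -0.1 -7.1] T [-0.15  0.2  -0.02] yaw 10.66 z [-1.e-04  1.e-04 -1.e+00] open 0.178
```

Call:
jog_arm(series=[[[0,0,-0.5,0,0,0,0],[0,0,-0.5,0,0,0,0],[0,0,0,0,0,0,0],[0,0,0,0,0,0,0],[0,0,0,0,0,0,0],[0,0,0,0,0,0,0],[0,0,0,0,0,0,0],[0,0,0,0,0,0,0],[0,0,0,0,0,0,0],[0,0,0,0,0,0,0]]])

```text
time_s: 28.25
eef_pos: [0.5734, -0.1257, 0.1517]
eef_rot: [-0.0, 0.638, 0.77, -0.0]
wrist_force: [0.8, -1.4, -14.2]
opening: 0.177
grasp_force: 59.4
```

```bash
python3 st.py
```

```text
t 28.25 tcp rack [-55.89   0.49 151.67] F rack [  0.5  -1.5 -14.2] T [-0.2   0.5  -0.07] yaw 10.66 z [-7.e-04  3.e-04 -1.e+00] open 0.177
```

The catch holds against a 14 N pull. Next I ease back down to neutral, then release; opening only to 40 mm keeps the rear finger clear of the posts.

Call:
jog_arm(series=[[[0,0,0.5,0,0,0,0],[0,0,0.5,0,0,0,0],[0,0,0.5,0,0,0,0],[0,0,0.5,0,0,0,0],[0,0,0.6,0,0,0,0],[0,0,0,0,0,0,0],[0,0,0,0,0,0,0],[0,0,0,0,0,0,0],[0,0,0,0,0,0,0],[0,0,0,0,0,0,0]]])

```text
time_s: 29.25
eef_pos: [0.5741, -0.1261, 0.1504]
eef_rot: [0.001, 0.638, 0.77, 0.0]
wrist_force: [-5.4, -1.1, -0.3]
opening: 0.173
grasp_force: 61.5
```

Call:
jog_arm(series=[[[0,0,0,0,0,0,20],[0,0,0,0,0,0,24],[0,0,0,0,0,0,28],[0,0,0,0,0,0,32],[0,0,0,0,0,0,36],[0,0,0,0,0,0,40],[0,0,0,0,0,0,40],[0,0,0,0,0,0,40],[0,0,0,0,0,0,40],[0,0,0,0,0,0,40]]])

```text
time_s: 30.25
eef_pos: [0.5736, -0.1258, 0.1493]
eef_rot: [-0.0, 0.638, 0.77, -0.0]
wrist_force: [-0.4, -1.0, -0.9]
opening: 0.467
grasp_force: 0.0
```

Call:
jog_arm(series=[[[0,0,-3,0,0,0,40],[0,0,-6,0,0,0,40],[0,0,-10,0,0,0,40],[0,0,-15,0,0,0,40],[0,0,-20,0,0,0,40],[0,0,-20,0,0,0,40],[0,-10,-20,0,0,0,40],[0,-20,-20,0,0,0,40],[0,-20,-15,0,0,0,40],[0,-20,-5,0,0,0,40]]])

```text
time_s: 31.25
eef_pos: [0.5052, -0.1393, 0.2871]
eef_rot: [0.002, 0.638, 0.77, 0.0]
wrist_force: [-0.4, -0.1, -0.5]
opening: 0.47
grasp_force: 0.0
```

Call:
jog_arm(series=[[[0,-20,0,0,0,0,40],[0,-20,0,0,0,0,40],[0,-20,0,0,0,0,40],[0,-20,0,0,0,0,40],[0,-20,0,0,0,0,40],[0,-20,0,0,0,0,40],[0,-15,0,0,0,0,40],[0,-5,0,0,0,0,40],[0,0,0,0,0,0,40],[0,0,0,0,0,0,40]]])

```text
time_s: 32.25
eef_pos: [0.3678, -0.1648, 0.2841]
eef_rot: [0.001, 0.638, 0.77, 0.0]
wrist_force: [-0.2, 0.2, 0.1]
opening: 0.467
grasp_force: 0.0
```

```bash
python3 - <<'E'
from st import *
st()
c=grab('side'); cv2.imwrite('pics/s5.png',cv2.resize(c['frame'][110:250,230:340],(472,600),interpolation=cv2.INTER_CUBIC))
t=grab('top'); cv2.imwrite('pics/t5.png',cv2.resize(t['frame'][140:230,190:320],(780,540),interpolation=cv2.INTER_CUBIC))
Q=cloud(c).reshape(-1,3); Q=Q[~np.isnan(Q).any(1)]; Q=(Q-O)@M.T*1000
f=Q[np.all((Q>(-130,-95,50))&(Q<(-3,-80,140)),1)]
print('y',np.median(f[:,1]),'x',np.percentile(f[:,0],[1,99]))
for x0 in range(-110,0,20):
    g=f[abs(f[:,0]-x0)<10]; print(x0,len(g),g[:,2].min().round(1) if len(g) else '')
for C in (c,t):
    Q=cloud(C).reshape(-1,3); Q=Q[~np.isnan(Q).any(1)]; Q=(Q-O)@M.T*1000
    b=Q[np.all((Q>(-80,-90,165))&(Q<(-30,90,190)),1)]; r=cv2.minAreaRect(b[:,:2].astype(np.float32)); print('bar',r,np.median(b[:,2]))
E
```

```text
t 32.25 tcp rack [-2.6514e+02  2.6000e-01  2.8407e+02] F rack [-0.1  0.2  0.1] T [ 0.07  0.   -0.07] yaw 10.65 z [ 1.1e-03 -7.0e-04 -1.0e+00] open 0.467
y -84.93463761729834 x [-109.25517928   -3.91422626]
-110 37 65.3
-90 56 68.5
-70 94 66.7
-50 117 66.3
-30 59 68.8
-10 68 69.4
bar ((-59.42803192138672, -2.0791549682617188), (173.5088653564453, 23.150821685791016), 89.57178497314453) 174.17769427270912
bar ((-60.1676025390625, 1.2688140869140625), (169.5719451904297, 24.755573272705078), 89.92729949951172) 173.50128131377895
```

View pics/s5.png

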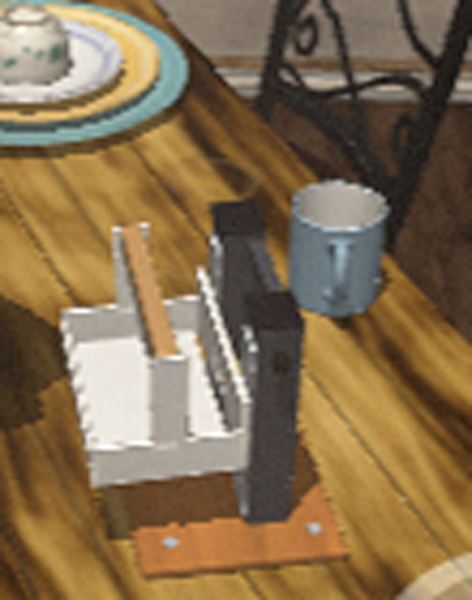

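View pics/t5.png

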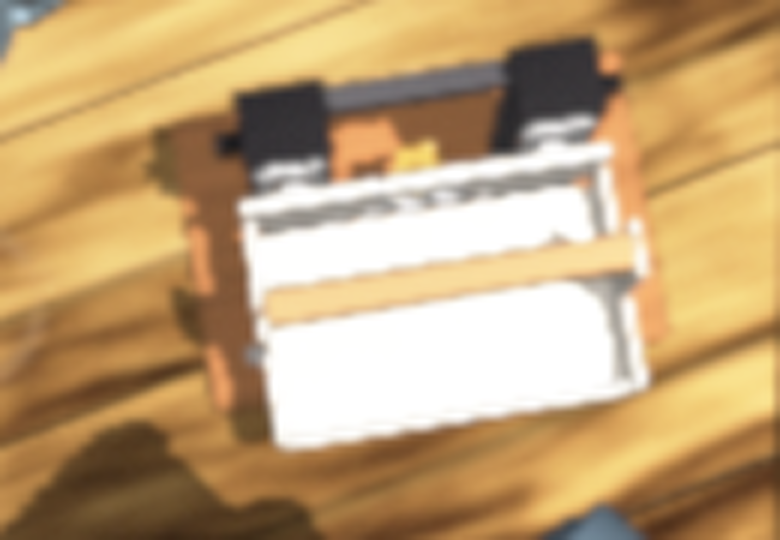

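The shelf hangs level with its back against the strips and the gripper clear. Its origin is about 68 mm up, the bystanders are untouched, and the catch held against the lift test. Handing in.

```bash
python3 -c "
from bench import ctrl
print(ctrl.hand_in())"
```

```text
the job is handed in; nothing more can be done
None
```

The shelf hangs fully down on the upper slots, the catch held against a 14 N upward pull, the gripper is clear, and I handed the job in at about 32 s; no verdict came back.

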